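# Square a tube into the weld fence and clamp it

## Task

Get the blue square tube ready for welding: push it square and fully home into the corner of the aluminium fence, its long side flush along the long fence and its end flush against the end stop, lying flat on the bench. Then push the red handle of the toggle clamp all the way down over centre so that its pad holds the tube there, and leave the other things on the bench where they are.

Things in the scene. Friction and masses are not known exactly. Their poses are not given: they have to be found in the camera images.
- fixture: Fence corner bolted to the bench; origin: inside corner of the two aluminium fences at bench height, z up. Long fence along x from -150 to 0 mm: flat face at y = 0, 12 mm thick on the +y side, 25 mm high. End stop: flat face at x = 0, y from -73 to +12 mm, 14 mm thick on the +x side, 25 mm high. The tube belongs on the side x < 0, y < 0, directly on the bench.
- seat (a point): Where the middle of the tube's underside lies when it is home: x = -80, y = -20, z = 0 mm in the fixture's frame; same axes as the fixture. The closed clamp's pad presses straight above it.
- tube: Blue square steel tube, 160 mm long (its x axis), 40 x 40 mm section, 3 mm wall, open ends, about 0.4 to 0.75 kg. Origin: centre of its underside; z up. It starts on the bench in front of the fences, its x axis within 0.5 rad of the fixture's x axis and in the same sense.
- tube_center (a point): The middle of the blue tube, 20 mm above its underside, with the tube's axes.
- clamp_handle (a joint): Handle angle, rad: 0 = open (leans to +y, 67 degrees above level), grows as it is pushed down; 1.10 = dead centre, 1.17 = stop, level. It starts open, at 0. Friction (about 2 N at the grip) holds it where left; the last 0.2 rad before centre squeeze the sprung pad on the tube (up to about 6 N at the grip), then it goes to its stop and stays. Arm and pad follow the handle.
- handle_grip (a point): Point on the axis of the red grip, 85 mm from the handle's pivot. The grip is a round bar 22 mm thick, from 60 to 110 mm from the pivot plus a round end.
- handle_pivot (a point): Pivot of the red handle, fixture frame x = -80, y = 111, z = 85 mm, with the fixture's axes. The handle swings in the fixture's y-z plane; as it closes its tip moves toward +y and down.
- clamp_pivot (a point): Pivot of the clamp arm, fixture frame x = -80, y = 65, z = 65 mm. The clamp stands on an 8 mm steel base (fixture x -125 to -35, y 12 to 132 mm); its cheeks reach 95 mm high. Open, the 14 mm wide arm stands nearly upright above the pivot, top about 165 mm above the bench, pad on the tube's side; closed, it reaches level over the long fence, 85 mm to the pad.
- clamp_pad: Black rubber pad, 22 mm wide and 10 mm thick, at the end of the clamp arm, sprung (4 N per mm). Origin: centre of its pressing face.
- angle: Bystander: 110 mm long offcut of steel angle, 35 mm high, lying beyond the end stop. Leave alone. Origin: centre of its underside.
- magnet: Bystander: orange L-shaped magnetic welding square, 85 x 85 mm, 18 mm high, lying on the clamp's side of the fence. Leave alone. Origin: underside, in the middle of one of its legs, which points along x.
- wrench: Bystander: steel wrench lying beyond the clamp's side. Leave alone. Origin: its middle, at bench level.
There are look-alikes about, which are no part of the job. There is more than one size of the tube; the job needs the largest.

How it is judged:
By the outcome, as a careful person would: the job done as asked, in the order asked, and still so for the second after the job is handed in, with the robot touching nothing.
It also fails if it takes over 72 s, if anything falls off the work surface, if the arm or the gripper's body presses on something with over 40 N, if the wrist force passes 120 N, or if a joint passes its speed limit or range.

## Robot

A 7-joint arm with a two-finger parallel gripper is mounted at the origin on the work surface. World frame = base frame: x ahead of the robot, y to its left, z up, the work surface at z = 0. Lengths are in m, angles in rad, forces in N, time in s.
With the tool pointing down it reaches from about 0.4 to 0.85 m from the base axis. Payload 10.4 kg.
Tool frame: the origin (TCP) lies on the centre line of the jaws, within the pads' length; the fingertips stand 14 mm ahead of it and the grasp point (between the pads) lies 5 mm behind it (manip.tip_reach is the distance from the TCP to the fingertips, in m); z points along the fingers, y is the line along which they close (so a half turn about z gives the same grasp; the last joint's range is limited). The gripper opens to 85 mm and grips with 20 to 120 N. Pads are 22 mm wide; open, the fingers measure 114 mm over their backs; the gripper's body (76 mm by 85 mm) begins 54 mm behind the grasp point. The pads swing forward as they close: fully open they stand 13 mm farther back than shut.
Start: joints at [-1.248, 0.332, -0.065, 1.46, 0.022, 1.35, -0.088], TCP at [0.212, 0.588, 0.245] pointing down, gripper open.
Joint ranges: [-2.6, 2.6], [-0.5, 2.12], [-1.47, 1.34], [0.16, 2.42], [-1.27, 4.41], [0.06, 2.06], [-2.6, 2.6]. Speed limits (rad/s): [2.22, 2.22, 2.79, 2.79, 3.14, 3.14, 3.14].

## Interface

Orientations are given as a unit quaternion [x, y, z, w].
In Python, from workcell import manip gives the robot as it stands.
- The arm moves only by the shell command python3 -m pendant 'ROWS' [FORCE]. ROWS is JSON, a list of rows, each a list of 7 numbers: the shift along the tool's x, y, z in units of 50 mm (1.0 is 50 mm), then the turn, a rotation vector about the tool's x, y, z in units of 8 degrees (1.0 is 8 degrees), then the opening, from -1 (shut) to 1 (fully open), so that 0 is half open. In form: [[dx, dy, dz, ax, ay, az, jaw], ...]. A call has exactly 10 rows; each row is the pose to reach, as a shift and turn from the pose commanded when the call began, along the tool's axes at that moment; what a row does not reach only later rows make up. A row lasts 1/8 s, in which the tool goes at most 62.5 mm and 10.7 degrees, less where a joint would pass 70% of its speed; a pose out of reach is approached as far as the arm can. A call with a gripper value outside its range is refused whole. The fingers move at their own pace and stop on an object; FORCE is the grip in N (left out, the last holds). Time passes only in rows, so rows that repeat a pose let the fingers close, or fill a call up. It gives the time, the measured TCP pose, the force, the opening and the grip force at its end, in the units of the state.
- manip.get_obs(): the state, without advancing time (a new reading comes with each control period).
- manip.camera(name): name is "scene" or "side" or "wrist"; returns (picture, depth): 480x640x3 uint8, red, green, blue; 480x640 float32, m along the optical axis (not along the pixel's ray), 0 where there is no reading.
- manip.get_calibration(name): a dict with "fx", "fy", "cx", "cy" (pixels), "xyz" and "orientation" of the camera in the world. Camera axes: x right, y up, looking along -z (the intrinsics and any distortion apply to the point x, -y, -z); pixel columns grow to the right and rows downward; lengths in m; the calibration is good to about 2 mm. A picture is of the moment at which its call begins: read the wrist's pose just before it. get_calibration takes no time and is no camera call; for the wrist camera it gives the pose at the moment of the call.
- manip.hand_in(): hands the job in; it is judged then, once.
Trained networks look in the newest picture that a camera, given by its name, has taken for a name from the list of things; names that differ only in an ending like _2 or _b are one class to them, and where a whole thing is asked for, a point or a joint stands for the part that bears it (a point fixed in the world has none). Each returns a list of dicts, best first, with "p" (0 to 1); they miss things now and then, are a little off and sometimes report something else, mostly with a low value. They report only what shows in the picture. A call takes as long as a camera call. They do not tell look-alikes from the thing itself.
- manip.find_in(thing, camera): "box" ([left, top, right, bottom] in pixels, round what is visible of it).
- manip.trace(thing, camera): "pixels" (480x640 bool, what is visible of it) and "box" ([left, top, right, bottom] in pixels, round what is visible of it).
- manip.tip_of(thing, camera): "pixel" ([column, row] in pixels: a listed point, or the origin of a listed thing).
The state is a dict: "clock": time; "joint_pos": joint angles; "joint_velocities": joint speeds; "tau": joint torques, N m; "position": TCP position; "ee_rot": TCP orientation; "ft_force": force on the tool from outside, world axes, zero at the start; "torque": the same for the moment, N m; "grip_width": opening from 0.0 (shut) to 1.0 (fully open); "grasp_force": force on a finger pad.
Only numpy, scipy, OpenCV 4.12 (cv2) and the standard library are available. Lean on these libraries where they do the work, as an engineer would, in place of code of your own. Each camera call takes 0.05 s, during which the arm holds its last target. There are 200 camera calls.

## Working session

There is one attempt and no reset: what is moved stays moved. The work goes in short steps, Python scripts to look and compute and a shell command to move; the robot and the scene stay as the last step left them, time stands still between calls to the robot, and variables do not carry over. Pictures are saved under pics/ and viewed, at most 10 in all, crops included, and the job is handed in when it is done.

```bash
mkdir -p pics; cat > h.py <<'E'
import numpy as np,cv2
from scipy.spatial.transform import Rotation as R
from workcell import manip
def cloud(name,cal=None):
    cal=cal or manip.get_calibration(name)
    im,d=manip.camera(name)
    v,u=np.mgrid[0:480,0:640]
    p=np.stack([(u-cal['cx'])/cal['fx']*d,-(v-cal['cy'])/cal['fy']*d,-d],-1)
    w=p@R.from_quat(cal['orientation']).as_matrix().T+np.array(cal['xyz'])
    w[d==0]=np.nan
    return im,w
E
python3 - <<'E'
from h import *
o=manip.get_obs();print(o['position'],o['ee_rot'],o['clock'])
for n in('scene','side'):
    c=manip.get_calibration(n);print(c)
    im,w=cloud(n);np.savez(''+n,im=im,w=w);cv2.imwrite(f'pics/{n}0.png',im[...,::-1])
    for t in('tube','clamp_handle','fixture','handle_pivot'):
        try:
            for r in manip.find_in(t,n):print(n,t,round(r['p'],2),np.round(r['box']))
        except Exception as e:print(t,e)
E
```

```text
[0.21172737 0.58765072 0.24452268] [ 1.72010887e-01  9.85094792e-01 -7.05995182e-04 -8.17118388e-05] 0.0
{'fx': 485.603551217201, 'fy': 485.603551217201, 'cx': 317.5020650619953, 'cy': 233.67693901121183, 'xyz': array([0.85871105, 0.3519318 , 0.81842387]), 'orientation': array([0.0935287 , 0.2755954 , 0.90032971, 0.32358302])}
scene tube 0.95 [284. 134. 336. 169.]
scene tube 0.59 [258. 177. 289. 251.]
scene clamp_handle 0.79 [342. 238. 394. 274.]
scene fixture 0.77 [242. 220. 390. 319.]
scene handle_pivot 0.9 [245. 216. 394. 319.]
{'fx': 475.2158954605234, 'fy': 475.2158954605234, 'cx': 316.42131569705134, 'cy': 232.15070276828848, 'xyz': array([0.25910123, 0.49519571, 0.59373486]), 'orientation': array([-0.11375115,  0.43174333,  0.85801793, -0.25389683])}
side tube 0.84 [322. 232. 405. 262.]
side tube 0.75 [447. 232. 470. 284.]
side tube 0.57 [425. 284. 469. 345.]
side clamp_handle 0.92 [286. 256. 311. 305.]
side fixture 0.81 [240. 228. 358. 352.]
side handle_pivot 0.93 [248. 226. 359. 351.]
```

View pics/scene0.png

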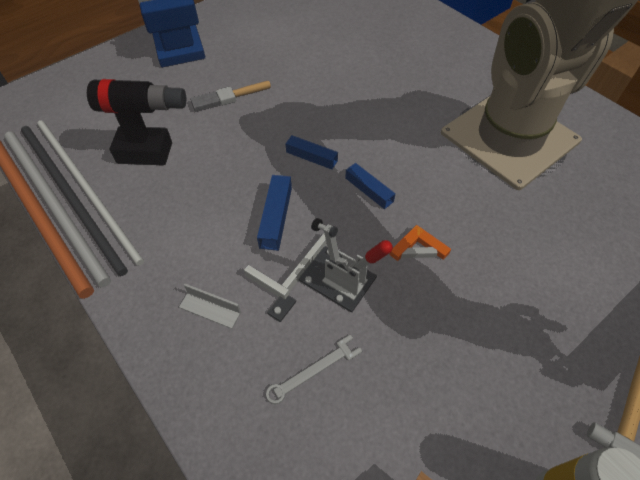

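View pics/side0.png

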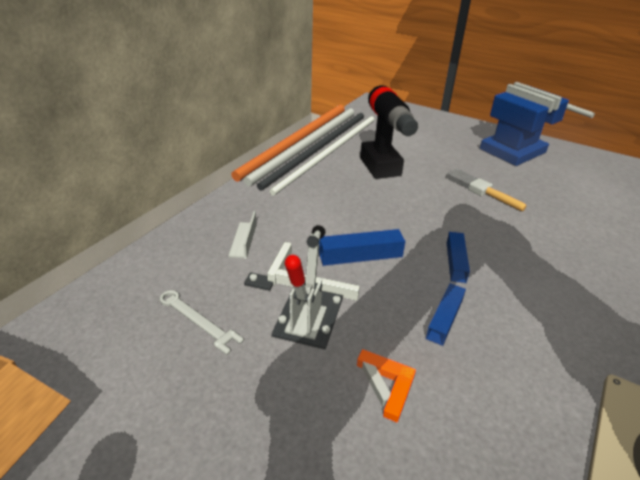

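The three candidates for the tube in the scene picture are at (275,212), (312,152) and (370,186). The one at (275,212), side (362,247), looks longest and thickest, so I'll measure all three and confirm with a crop. The clamp is at (340,265) with its red grip at (378,250), and the fence corner is near (285,288).

```bash
python3 - <<'E'
from h import *
for n in('scene','side'):
    z=np.load(n+'.npz');im,w=z['im'],z['w']
    hsv=cv2.cvtColor(im,cv2.COLOR_RGB2HSV)
    m=((hsv[...,0]>105)&(hsv[...,0]<125)&(hsv[...,1]>140)).astype(np.uint8)
    k,l,s,c=cv2.connectedComponentsWithStats(m)
    for i in range(1,k):
        if s[i,4]<200 or s[i,1]<125 :continue
        p=w[l==i];p=p[np.isfinite(p[:,2])]
        top=np.percentile(p[:,2],90); q=p[p[:,2]>top-.006]
        r=cv2.minAreaRect((q[:,:2]*1000).astype(np.float32));print(n,np.round(c[i]),'top',top.round(4),[np.round(a,1) for a in r],np.round(cv2.boxPoints(r)).tolist())
    # red grip
    m=((hsv[...,0]<4)|(hsv[...,0]>175))&(hsv[...,1]>180)
    k,l,s,c=cv2.connectedComponentsWithStats(m.astype(np.uint8))
    for i in range(1,k):
        if s[i,4]>150:
            p=w[l==i];p=p[np.isfinite(p[:,2])];print(n,'red',c[i].round(),s[i,4],p.mean(0).round(3),p.min(0).round(3),p.max(0).round(3))
    for t in('seat','handle_pivot','clamp_pivot','handle_grip','fixture','clamp_pad','tube','magnet','angle','wrench'):
        try:
            for r in manip.tip_of(t,n):
                u,v=r['pixel'];print(n,t,round(r['p'],2),np.round([u,v],1),w[int(round(v)),int(round(u))].round(3))
        except Exception as e:print(t,e)
im=np.load('scene.npz')['im'][120:330,225:425];cv2.imwrite('pics/crop.png',cv2.resize(im,None,fx=2.8,fy=2.8,interpolation=2)[...,::-1])
E
```

```text
scene [313. 149.] top 0.0315 [array([ 395.7, -247.8]), array([ 28.8, 114.7]), np.float64(23.3)] [[360.0, -201.0], [405.0, -306.0], [432.0, -295.0], [386.0, -189.0]]
scene [371. 183.] top 0.0313 [array([361. , -94.4]), array([ 30.1, 115.1]), np.float64(3.2)] [[343.0, -38.0], [349.0, -153.0], [379.0, -151.0], [373.0, -36.0]]
scene [274. 210.] top 0.0421 [array([ 558.1, -163.6]), array([161. ,  39.6]), np.float64(43.1)] [[486.0, -204.0], [513.0, -233.0], [630.0, -123.0], [603.0, -94.0]]
scene red [104.  94.] 308 [ 0.708 -0.501  0.186] [ 0.68  -0.528  0.155] [ 0.724 -0.483  0.202]
scene red [380. 250.] 249 [0.538 0.102 0.18 ] [0.524 0.082 0.142] [0.547 0.116 0.199]
scene seat 0.64 [298.9 257.3] [ 0.582 -0.056  0.005]
scene handle_pivot 0.95 [356.5 264.7] [0.548 0.066 0.097]
scene clamp_pivot 0.71 [334.4 259.9] [0.56  0.023 0.072]
scene handle_grip 0.64 [375.  251.8] [0.543 0.098 0.174]
scene fixture 0.94 [281.3 290.6] [ 0.659 -0.009  0.026]
scene clamp_pad 0.5 [314.4 221.9] [ 0.571 -0.018  0.154]
scene tube 0.81 [277.5 215.9] [ 0.567 -0.139  0.04 ]
scene tube 0.66 [367.7 193.8] [ 0.373 -
[... 1256 characters left out ...]
side handle_pivot 0.59 [302.2 294.2] [0.533 0.079 0.105]
side handle_pivot 0.33 [295.5 272.1] [0.523 0.109 0.176]
side clamp_pivot 0.88 [309.5 283.4] [0.553 0.026 0.076]
side handle_grip 0.84 [296.3 273.8] [0.523 0.108 0.172]
side fixture 0.59 [277.2 280.3] [ 0.645 -0.009  0.008]
side clamp_pad 0.48 [317.  230.2] [ 0.567 -0.014  0.15 ]
side tube 0.93 [454.9 260. ] [ 0.389 -0.217  0.03 ]
side tube 0.81 [360.6 259.7] [ 0.546 -0.144  0.007]
side tube 0.77 [444. 317.] [ 0.356 -0.068  0.03 ]
side magnet 0.57 [385.3 369.4] [0.395 0.065 0.016]
side angle 0.73 [316.8 229.9] [ 0.567 -0.014  0.15 ]
side wrench 0.69 [200.6 319.8] [0.691 0.138 0.009]
side wrench 0.23 [359.7 258.1] [ 0.549 -0.147  0.009]
```

View pics/crop.png

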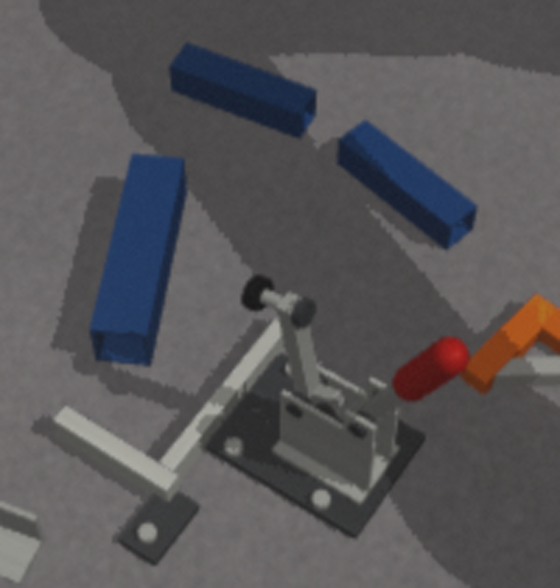

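The crop shows the tube at scene (275,212) is the biggest. It measures 161 x 40 x 42 mm at (0.558, -0.164), against 115 x 30 mm for the other two, so it is the one meant. Next I'll fit the fence.

```bash
python3 - <<'E'
from h import *
from scipy.optimize import minimize
P=[]
for n in('scene','side'):
    z=np.load(n+'.npz');im,w=z['im'],z['w']
    hsv=cv2.cvtColor(im,cv2.COLOR_RGB2HSV)
    m=(hsv[...,1]<60)&(w[...,2]>.022)&(w[...,2]<.031)&(w[...,0]>.42)&(w[...,0]<.74)&(w[...,1]>-.16)&(w[...,1]<.1)
    p=w[m][:,:2]*1000;P.append(p);print(n,len(p))
# L-shape overlap: sum signed distance of points outside L top, minus coverage
def sd(p,q):
    c,s=np.cos(q[2]),np.sin(q[2]);d=p-q[:2];x=d@[c,s];y=d@[-s,c]
    def box(x0,x1,y0,y1):
        ox=np.maximum(x0-x,x-x1);oy=np.maximum(y0-y,y-y1)
        return np.hypot(np.maximum(ox,0),np.maximum(oy,0))+np.minimum(np.maximum(ox,oy),0)
    return np.minimum(box(-150,14,0,12),box(0,14,-73,12))
from itertools import product
for p in P+[np.vstack(P)]:
    # robust: minimise outside distance + maximise coverage via bidirectional chamfer
    from scipy.spatial import cKDTree
    g=np.array([(x,y) for x in np.arange(-150,15,3) for y in np.arange(0,13,3)]+[(x,y) for x in np.arange(0,15,3) for y in np.arange(-73,0,3)],float)
    t=cKDTree(p)
    def cost(q):
        o=np.maximum(sd(p,q),0);o=np.minimum(o,10)
        c,s=np.cos(q[2]),np.sin(q[2]);G=g@np.array([[c,s],[-s,c]])+q[:2]
        d=np.minimum(t.query(G)[0],10)
        return (o**2).mean()+.3*(d**2).mean()
    best=min((minimize(cost,[x,y,a],method='Nelder-Mead',options=dict(initial_simplex=[[x,y,a],[x+10,y,a],[x,y+10,a],[x,y,a+.1]])) for x,y,a in product([640,660],[-20,0],[.1,.3,.5])),key=lambda r:r.fun)
    print(best.x.round(3),best.fun)
    q=best.x;c,s=np.cos(q[2]),np.sin(q[2]);M=np.array([[c,s],[-s,c]])
    for nm,f in dict(seat=(-80,-20),hp=(-80,111),cp=(-80,65)).items():print(nm,(np.array(f)@M+q[:2]).round(1))
    L=(p-q[:2])@M.T
    a=L[(L[:,0]>-145)&(L[:,0]<-5)&(abs(L[:,1])<20)];print('long y pct',np.percentile(a[:,1],[2,10,50,90,98]).round(1))
    a=L[(L[:,1]>-70)&(L[:,1]<-10)&(abs(L[:,0])<25)];print('end x pct',np.percentile(a[:,0],[2,10,50,90,98]).round(1))
# tube combined
E
```

```text
scene 884
side 709
[ 6.52407e+02 -1.89600e+01  2.93000e-01] 13.884175938181599
seat [581.6 -61.2]
hp [543.8  64.2]
cp [557.   20.2]
long y pct [ 0.   1.4  6.5 11.7 12.5]
end x pct [-2.1 -0.7  5.3 11.  12. ]
[ 6.48767e+02 -1.68510e+01  2.98000e-01] 21.222431966521356
seat [578.2 -59.4]
hp [539.7  65.8]
cp [553.2  21.8]
long y pct [-0.8  1.6  7.3 11.8 13. ]
end x pct [-0.1  0.7  6.5 12.6 13.5]
[ 6.49801e+02 -1.85550e+01  2.86000e-01] 14.973060381163656
seat [578.7 -60.3]
hp [541.7  65.3]
cp [554.7  21.2]
long y pct [-1.3  0.5  6.2 11.3 13.3]
end x pct [ 0.   1.1  7.3 13.3 14.4]
```

```bash
cat >> h.py <<'E'
FIX=np.array([.650,-.0185]);YAW=.295
def fx(x,y):  # fixture mm -> world xy
    c,s=np.cos(YAW),np.sin(YAW);return FIX+np.array([c*x-s*y,s*x+c*y])/1000
def tofx(p):
    c,s=np.cos(YAW),np.sin(YAW);d=(np.array(p[:2])-FIX)*1000;return np.array([c*d[0]+s*d[1],-s*d[0]+c*d[1]])
def go(xy,z,yaw):
    "units to reach TCP xy,z, tool down with tool y along +-yaw"
    o=manip.get_obs();r=R.from_quat(o['ee_rot'])
    best=None
    for k in(0,1):
        a=yaw+k*np.pi;y=np.array([np.cos(a),np.sin(a),0]);zz=np.array([0,0,-1.]);M=np.stack([np.cross(y,zz),y,zz],1)
        v=(r.inv()*R.from_matrix(M)).as_rotvec()
        if best is None or np.linalg.norm(v)<np.linalg.norm(best):best=v
    d=r.inv().apply(np.array([*xy,z])-o['position'])
    print('t',o['clock'],'at fx',tofx(o['position']).round(1),'z',o['position'][2].round(4),'F',np.round(o['ft_force'],1),'-> units',(d/.05).round(2),(np.degrees(best)/8).round(2))
E
python3 -c "
from h import *
go((.558,-.164),.022,.753+np.pi/2);print(manip.tip_reach, tofx((.558,-.164)))"
```

```text
t 1.5 at fx [-242.9  707.7] z 0.2453 F [ 0.3 -0.3 -0.2] -> units [-11.61 -11.8    4.47] [ 0.    0.   -7.87]
0.014 [-130.32844529 -112.4666455 ]
```

```bash
python3 -m pendant '[[-1,-1,0,0,0,-1,1],[-2,-2,0,0,0,-2,1],[-3,-3,0,0,0,-3,1],[-4,-4,0,0,0,-4,1],[-5,-5,0,0,0,-5,1],[-6,-6,0,0,0,-6,1],[-7,-7,0,0,0,-7,1],[-8,-8,0,0,0,-7.85,1],[-9,-9,0,0,0,-7.85,1],[-9.6,-9.8,0,0,0,-7.85,1]]' 40; python3 -c "
from h import *
go((.558,-.164),.022,.753+np.pi/2)"
```

```text
clock: 2.75
position: [0.4752, 0.0191, 0.2457]
ee_rot: [-0.367, 0.93, 0.0, 0.001]
ft_force: [1.0, 0.8, 0.3]
grip_width: 1.0
grasp_force: 0.0
t 2.75 at fx [-156.3   86.8] z 0.2457 F [1.  0.8 0.3] -> units [ 1.29 -3.81  4.47] [-0.    0.01 -0.02]
```

```bash
python3 -m pendant '[[0.3,-1,0,0,0,0,1],[0.6,-2,0.2,0,0,0,1],[1,-3,0.6,0,0,0,1],[1.3,-3.81,1.2,0,0,0,1],[1.3,-3.81,2.2,0,0,0,1],[1.3,-3.81,3.2,0,0,0,1],[1.3,-3.81,4,0,0,0,1],[1.3,-3.81,4.45,0,0,0,1],[1.3,-3.81,4.45,0,0,0,0.5],[1.3,-3.81,4.45,0,0,0,-1]]' 40; python3 -m pendant '[[0,0,0,0,0,0,-1],[0,0,0,0,0,0,-1],[0,0,0,0,0,0,-1],[0,0,0,0,0,0,-1],[0,0,0,0,0,0,-1],[0,0,0,0,0,0,-1],[0,0,0,0,0,0,-1],[0,0,0,0,0,0,-1],[0,0,0,0,0,0,-1],[0,0,0,0,0,0,-1]]' 40;  python3 -c "
from h import *
go(fx(-90,-75),.026,YAW+np.pi/2)"
```

```text
clock: 4.0
position: [0.5577, -0.1628, 0.024]
ee_rot: [-0.366, 0.93, -0.0, 0.001]
ft_force: [-0.5, -0.0, 0.6]
grip_width: 0.605
grasp_force: 0.0
clock: 5.25
position: [0.5579, -0.1627, 0.0244]
ee_rot: [-0.366, 0.93, -0.001, 0.001]
ft_force: [-1.4, -0.4, 7.2]
grip_width: 0.461
grasp_force: 42.8
t 5.25 at fx [-130.1 -111.2] z 0.0244 F [-1.4 -0.4  7.2] -> units [-1.04  0.3  -0.03] [-0.01  0.01  3.26]
```

```bash
python3 -m pendant '[[0,0,-0.1,0,0,0,-1],[-0.1,0.03,-0.1,0,0,0.4,-1],[-0.3,0.1,-0.1,0,0,1,-1],[-0.6,0.2,-0.1,0,0,1.8,-1],[-0.9,0.27,-0.1,0,0,2.6,-1],[-1.04,0.3,-0.1,0,0,3.26,-1],[-1.04,0.3,-0.1,0,0,3.26,-1],[-1.04,0.3,0.02,0,0,3.26,-1],[-1.04,0.3,0.02,0,0,3.26,-1],[-1.04,0.3,0.02,0,0,3.26,0.5]]'; python3 - <<'E'
from h import *
go(fx(-90,-75),.024,YAW+np.pi/2)
for n in('scene','side'):
    im,w=cloud(n);np.savez(''+n,im=im,w=w)
    hsv=cv2.cvtColor(im,cv2.COLOR_RGB2HSV)
    m=(hsv[...,0]>105)&(hsv[...,0]<125)&(hsv[...,1]>140)&(w[...,2]>.034)&(w[...,2]<.05)&(w[...,0]>.45)&(w[...,1]>-.28)
    r=cv2.minAreaRect((w[m][:,:2]*1000).astype(np.float32));print(n,tofx(np.array(r[0])/1000),r)
cv2.imwrite('pics/s1.png',cv2.resize(np.load('scene.npz')['im'][100:340,200:520],None,fx=2,fy=2)[...,::-1])
E
```

```text
clock: 6.5
position: [0.5851, -0.117, 0.0227]
ee_rot: [-0.148, 0.989, -0.0, 0.001]
ft_force: [0.3, 0.6, -0.3]
grip_width: 0.664
grasp_force: 0.0
t 6.5 at fx [-90.7 -75.4] z 0.0227 F [ 0.3  0.6 -0.3] -> units [-0.01  0.01 -0.03] [-0.    0.01  0.01]
scene [-90.95533381 -76.1025732 ] ((585.0997924804688, -117.75944519042969), (159.5686798095703, 41.171348571777344), 17.13837242126465)
side [-92.75702021 -73.99921251] ((582.764404296875, -116.27076721191406), (157.9559326171875, 42.45032501220703), 17.128597259521484)
```

View pics/s1.png

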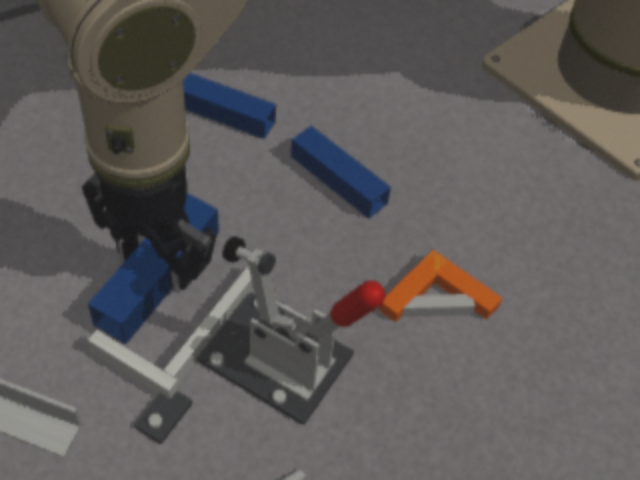

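The tube at crop (155,265) lies parallel to the long fence, about 55 mm out. I'll lift, turn the open jaws 90°, and use both fingers as a wide pusher.

```bash
python3 -m pendant '[[0,0,-0.5,0,0,0,0.5],[0,0,-1,0,0,0,0.5],[0,0,-1.5,0,0,0,0.5],[0,0,-1.5,0,0,0,0.5],[0,0,-1.5,0,0,0,0.5],[0,0,-1.5,0,0,0,0.5],[0,0,-1.5,0,0,0,1],[0,0,-1.5,0,0,0,1],[0,0,-1.5,0,0,0,1],[0,0,-1.5,0,0,0,1]]';python3 -c "
from h import *
go(fx(-80,-135),.018,YAW);print(manip.get_obs()['joint_pos'].round(2))"
```

```text
clock: 7.85
position: [0.5847, -0.1162, 0.0968]
ee_rot: [-0.147, 0.989, 0.0, 0.0]
ft_force: [-0.2, 0.2, 0.8]
grip_width: 0.999
grasp_force: 0.0
t 7.85 at fx [-90.9 -74.5] z 0.0968 F [-0.2  0.2  0.8] -> units [-0.22 -1.21  1.58] [  0.     0.   -11.25]
[-0.09  0.4   0.25  1.72 -0.11  1.04  2.07]
```

```bash
python3 -m pendant '[[-0.02,-0.2,0,0,0,1.2,1],[-0.05,-0.5,0,0,0,2.4,1],[-0.1,-0.8,0,0,0,3.6,1],[-0.22,-1.21,0,0,0,4.8,1],[-0.22,-1.21,0,0,0,6,1],[-0.22,-1.21,0,0,0,7.2,1],[-0.22,-1.21,0,0,0,8.4,1],[-0.22,-1.21,0,0,0,9.6,1],[-0.22,-1.21,0,0,0,10.8,1],[-0.22,-1.21,0,0,0,11.25,1]]';python3 -c "
from h import *
go(fx(-88,-135),.018,YAW);print(manip.get_obs()['joint_pos'].round(2))"
```

```text
clock: 9.1
position: [0.6129, -0.1707, 0.0967]
ee_rot: [0.597, 0.802, -0.0, -0.0]
ft_force: [0.4, -0.3, -0.2]
grip_width: 1.004
grasp_force: 0.0
t 9.1 at fx [ -79.8 -134.9] z 0.0967 F [ 0.4 -0.3 -0.2] -> units [-0.   -0.16  1.57] [-0.   -0.   -0.02]
[-0.23  0.52  0.57  1.62 -0.31  1.09  0.72]
```

```bash
python3 -m pendant '[[0,-0.1,0.8,0,0,0,1],[0,-0.1,1.55,0,0,0,1],[0.2,-0.1,1.55,0,0,0,1],[0.4,-0.1,1.55,0,0,0,1],[0.6,-0.1,1.55,0,0,0,1],[0.8,-0.1,1.55,0,0,0,1],[1,-0.1,1.55,0,0,0,1],[1.2,-0.1,1.55,0,0,0,1],[1.4,-0.1,1.55,0,0,0,1],[1.5,-0.1,1.55,0,0,0,1]]';python3 - <<'E'
from h import *
go(fx(-85,-51),.018,YAW)
for n in('scene','side'):
    im,w=cloud(n)
    hsv=cv2.cvtColor(im,cv2.COLOR_RGB2HSV)
    m=(hsv[...,0]>105)&(hsv[...,0]<125)&(hsv[...,1]>140)&(w[...,2]>.034)&(w[...,2]<.05)&(w[...,0]>.45)&(w[...,1]>-.28)
    r=cv2.minAreaRect((w[m][:,:2]*1000).astype(np.float32));print(n,tofx(np.array(r[0])/1000),r)
E
```

```text
clock: 10.35
position: [0.586, -0.0997, 0.0192]
ee_rot: [0.595, 0.804, 0.0, -0.0]
ft_force: [2.0, -3.3, 3.5]
grip_width: 1.003
grasp_force: 2.1
t 10.35 at fx [-84.8 -59. ] z 0.0192 F [ 2.  -3.3  3.5] -> units [ 0.16 -0.    0.02] [-0.   -0.    0.01]
scene [-91.49979492 -29.95861649] ((571.1629638671875, -73.76710510253906), (159.68231201171875, 41.26462173461914), 17.18250846862793)
side [-93.39988104 -27.87783134] ((568.739990234375, -72.3286361694336), (157.6043243408203, 47.456214904785156), 18.6182804107666)
```

```bash
python3 -m pendant '[[0.02,0,0.0,0,0,0,1],[0.04,0,0,0,0,0,1],[0.06,0,0,0,0,0,1],[0.08,0,0,0,0,0,1],[0.1,0,0,0,0,0,1],[0.11,0,0,0,0,0,1],[0.12,0,0,0,0,0,1],[0.13,0,0,0,0,0,1],[0.14,0,0,0,0,0,1],[0.15,0,0,0,0,0,1]]'; python3 -c "
from h import *
go(fx(-85,-51),.018,YAW)"; python3 -m pendant '[[0.01,0,0.0,0,0,0,1],[0.02,0,0,0,0,0,1],[0.03,0,0,0,0,0,1],[0.04,0,0,0,0,0,1],[0.04,0,0,0,0,0,1],[0.05,0,0,0,0,0,1],[0.05,0,0,0,0,0,1],[0.06,0,0,0,0,0,1],[0.06,0,0,0,0,0,1],[0.06,0,0,0,0,0,1]]'; python3 -c "
from h import *
go(fx(-85,-51),.018,YAW)"
```

```text
clock: 11.7
position: [0.5841, -0.0934, 0.0193]
ee_rot: [0.595, 0.803, 0.0, 0.0]
ft_force: [0.3, -2.2, -0.7]
grip_width: 0.999
grasp_force: 1.1
t 11.7 at fx [-84.9 -52.5] z 0.0193 F [ 0.3 -2.2 -0.7] -> units [ 0.03 -0.    0.03] [ 0. -0.  0.]
clock: 12.95
position: [0.5833, -0.0911, 0.0194]
ee_rot: [0.596, 0.803, -0.0, 0.0]
ft_force: [2.5, -4.8, -1.6]
grip_width: 1.002
grasp_force: 2.5
t 12.95 at fx [-84.9 -50.1] z 0.0194 F [ 2.5 -4.8 -1.6] -> units [-0.02 -0.    0.03] [ 0.  0. -0.]
```

```bash
python3 -m pendant '[[0.01,0,0.0,0,0,0,1],[0.02,0,0,0,0,0,1],[0.02,0,0,0,0,0,1],[0.03,0,0,0,0,0,1],[0.03,0,0,0,0,0,1],[0.04,0,0,0,0,0,1],[0.04,0,0,0,0,0,1],[0.05,0,0,0,0,0,1],[0.05,0,0,0,0,0,1],[0.05,0,0,0,0,0,1]]'; python3 - <<'E'
from h import *
go(fx(-85,-51),.018,YAW)
for n in('scene','side'):
    im,w=cloud(n)
    hsv=cv2.cvtColor(im,cv2.COLOR_RGB2HSV)
    m=(hsv[...,0]>105)&(hsv[...,0]<125)&(hsv[...,1]>140)&(w[...,2]>.034)&(w[...,2]<.05)&(w[...,0]>.45)&(w[...,1]>-.28)
    r=cv2.minAreaRect((w[m][:,:2]*1000).astype(np.float32));print(n,tofx(np.array(r[0])/1000),r)
E
```

```text
clock: 14.2
position: [0.583, -0.0908, 0.0199]
ee_rot: [0.597, 0.803, -0.0, 0.002]
ft_force: [3.7, -9.7, -1.9]
grip_width: 1.0
grasp_force: 5.5
t 14.2 at fx [-85.1 -49.7] z 0.0199 F [ 3.7 -9.7 -1.9] -> units [-0.03  0.    0.04] [ 0.01  0.02 -0.02]
scene [-91.80127416 -20.282514  ] ((568.061279296875, -64.59664154052734), (159.75607299804688, 40.876949310302734), 16.315750122070312)
side [-93.38339279 -21.27205937] ((566.835205078125, -66.00342559814453), (158.4439697265625, 49.64981460571289), 17.065444946289062)
```

Contact with the long fence is made. I'll press a bit harder to square it, then back off and go round to the tube's free end.

```bash
python3 -m pendant '[[0.02,0,0.0,0,0,0,1],[0.04,0,0,0,0,0,1],[0.06,0,0,0,0,0,1],[0.06,0,0,0,0,0,1],[0.06,0,0,0,0,0,1],[0.06,0,0,0,0,0,1],[0.06,0,0,0,0,0,1],[0.06,0,0,0,0,0,1],[0.06,0,0,0,0,0,1],[0.06,0,0,0,0,0,1]]'; python3 -m pendant '[[-0.1,0,0.0,0,0,0,1],[-0.4,0,0,0,0,0,1],[-0.8,0,0,0,0,0,-1],[-0.8,0,-0.6,0,0,0,-1],[-0.8,-0.8,-1.3,0,0,0,-1],[-0.8,-1.6,-1.3,0,0,0,-1],[-0.6,-2.4,-1.3,0,0,0,-1],[-0.3,-2.8,-1.3,0,0,0,-1],[0.2,-2.8,-1.3,0,0,0,-1],[0.55,-2.8,-1.3,0,0,0,-1]]'; python3 - <<'E'
from h import *
go(fx(-215,-20),.022,YAW)
for n in('scene','side'):
    im,w=cloud(n)
    hsv=cv2.cvtColor(im,cv2.COLOR_RGB2HSV)
    m=(hsv[...,0]>105)&(hsv[...,0]<125)&(hsv[...,1]>140)&(w[...,2]>.034)&(w[...,2]<.05)&(w[...,0]>.45)&(w[...,1]>-.28)
    r=cv2.minAreaRect((w[m][:,:2]*1000).astype(np.float32));print(n,tofx(np.array(r[0])/1000),r)
E
```

```text
clock: 15.55
position: [0.5828, -0.0905, 0.0204]
ee_rot: [0.598, 0.802, -0.001, 0.003]
ft_force: [6.7, -17.5, -2.1]
grip_width: 1.002
grasp_force: 9.4
clock: 16.8
position: [0.4395, -0.0996, 0.0846]
ee_rot: [0.596, 0.803, 0.0, -0.0]
ft_force: [0.5, -0.1, -0.0]
grip_width: -0.004
grasp_force: 0.0
t 16.8 at fx [-225.   -16.4] z 0.0846 F [ 0.5 -0.1 -0. ] -> units [-0.07  0.2   1.25] [ 0. -0. -0.]
scene [-90.96616268 -20.02925109] ((568.7866821289062, -64.11151885986328), (159.63868713378906, 40.82564926147461), 16.5438232421875)
side [-93.67950503 -18.53497075] ((565.756103515625, -63.470664978027344), (158.9334716796875, 43.00730514526367), 15.113287925720215)
```

```bash
python3 -m pendant '[[-0.07,0,0.6,0,0,0,-1],[-0.07,0,1.25,0,0,0,-1],[-0.07,0.3,1.25,0,0,0,-1],[-0.07,0.6,1.25,0,0,0,-1],[-0.07,0.68,1.25,0,0,0,-1],[-0.07,0.75,1.25,0,0,0,-1],[-0.07,0.8,1.25,0,0,0,-1],[-0.07,0.85,1.25,0,0,0,-1],[-0.07,0.88,1.25,0,0,0,-1],[-0.07,0.91,1.25,0,0,0,-1]]';python3 -c "
from h import *
go(fx(-174,-20),.022,YAW)"; python3 -m pendant '[[0,0.02,0,0,0,0,-1],[0,0.04,0,0,0,0,-1],[0,0.05,0,0,0,0,-1],[0,0.06,0,0,0,0,-1],[0,0.07,0,0,0,0,-1],[0,0.08,0,0,0,0,-1],[0,0.09,0,0,0,0,-1],[0,0.1,0,0,0,0,-1],[0,0.1,0,0,0,0,-1],[0,0.1,0,0,0,0,-1]]'; python3 - <<'E'
from h import *
go(fx(-174,-20),.022,YAW)
for n in('scene','side'):
    im,w=cloud(n)
    hsv=cv2.cvtColor(im,cv2.COLOR_RGB2HSV)
    m=(hsv[...,0]>105)&(hsv[...,0]<125)&(hsv[...,1]>140)&(w[...,2]>.034)&(w[...,2]<.05)&(w[...,0]>.45)&(w[...,1]>-.28)
    r=cv2.minAreaRect((w[m][:,:2]*1000).astype(np.float32));print(n,tofx(np.array(r[0])/1000),r)
E
```

```text
clock: 18.15
position: [0.4837, -0.09, 0.0218]
ee_rot: [0.596, 0.803, -0.0, -0.0]
ft_force: [-5.2, -1.6, 3.9]
grip_width: -0.001
grasp_force: 2.5
t 18.15 at fx [-179.9  -20.1] z 0.0218 F [-5.2 -1.6  3.9] -> units [ 0.    0.12 -0.  ] [-0. -0. -0.]
clock: 19.4
position: [0.4891, -0.0883, 0.0218]
ee_rot: [0.595, 0.803, 0.0, 0.0]
ft_force: [-4.2, -1.1, 2.8]
grip_width: -0.001
grasp_force: 2.0
t 19.4 at fx [-174.3  -20. ] z 0.0218 F [-4.2 -1.1  2.8] -> units [-0.    0.01 -0.  ] [ 0. -0.  0.]
scene [-80.37675601 -20.45432941] ((579.042236328125, -61.43947219848633), (160.59327697753906, 40.21122360229492), 16.743017196655273)
side [-80.93920444 -18.10459437] ((577.8209228515625, -59.354766845703125), (158.97463989257812, 42.071319580078125), 16.528099060058594)
```

Nearly home, so I'll push on gently until the end stop resists.

```bash
python3 -m pendant '[[0,0.01,0,0,0,0,-1],[0,0.02,0,0,0,0,-1],[0,0.03,0,0,0,0,-1],[0,0.04,0,0,0,0,-1],[0,0.05,0,0,0,0,-1],[0,0.06,0,0,0,0,-1],[0,0.06,0,0,0,0,-1],[0,0.07,0,0,0,0,-1],[0,0.07,0,0,0,0,-1],[0,0.07,0,0,0,0,-1]]'; python3 -c "
from h import *
go(fx(-174,-20),.022,YAW)"
```

```text
clock: 20.75
position: [0.4894, -0.0882, 0.0213]
ee_rot: [0.596, 0.803, -0.002, -0.002]
ft_force: [-17.5, -2.8, 13.5]
grip_width: -0.003
grasp_force: 9.0
t 20.75 at fx [-173.9  -20. ] z 0.0213 F [-17.5  -2.8  13.5] -> units [ 0.   -0.   -0.01] [-0.04 -0.01 -0.01]
```

```bash
python3 -m pendant '[[0,-0.1,0,0,0,0,-1],[0,-0.6,0,0,0,0,-1],[0,-0.8,-0.6,0,0,0,-1],[-0.6,-0.8,-1.3,0,0,0,-1],[-1.2,-0.6,-1.3,0,0,0,1],[-1.6,0,-1.3,0,0,0,1],[-1.6,0.8,-1.3,0,0,0,1],[-1.6,1.6,-1.3,0,0,0,1],[-1.6,2,-1.3,0,0,0,1],[-1.6,2,-1.3,0,0,0,1]]'; python3 - <<'E'
from h import *
go(fx(-80,-70),.02,YAW)
for n in('scene','side'):
    im,w=cloud(n)
    hsv=cv2.cvtColor(im,cv2.COLOR_RGB2HSV)
    m=(hsv[...,0]>105)&(hsv[...,0]<125)&(hsv[...,1]>140)&(w[...,2]>.034)&(w[...,2]<.05)&(w[...,0]>.45)&(w[...,1]>-.28)
    r=cv2.minAreaRect((w[m][:,:2]*1000).astype(np.float32));print(n,tofx(np.array(r[0])/1000),r)
E
```

```text
clock: 22.0
position: [0.6127, -0.1336, 0.0865]
ee_rot: [0.595, 0.804, 0.0, 0.001]
ft_force: [-0.1, 0.1, -0.4]
grip_width: 0.999
grasp_force: 0.0
t 22.0 at fx [-69.1 -99.3] z 0.0865 F [-0.1  0.1 -0.4] -> units [ 0.59 -0.22  1.33] [0.01 0.   0.02]
scene [-78.93156031 -20.12930586] ((580.3305053710938, -60.70831298828125), (159.39791870117188, 40.429805755615234), 17.057571411132812)
side [-80.72813461 -17.81010756] ((577.937255859375, -59.011634826660156), (158.7369842529297, 42.09526062011719), 16.407699584960938)
```

```bash
python3 -m pendant '[[0,-0.22,0.7,0,0,0,1],[0,-0.22,1.33,0,0,0,1],[0.3,-0.22,1.33,0,0,0,1],[0.6,-0.22,1.33,0,0,0,1],[0.85,-0.22,1.33,0,0,0,1],[0.94,-0.22,1.33,0,0,0,1],[0.97,-0.22,1.33,0,0,0,1],[1,-0.22,1.33,0,0,0,1],[1.02,-0.22,1.33,0,0,0,1],[1.04,-0.22,1.33,0,0,0,1]]'; python3 -m pendant '[[0.02,0,0,0,0,0,1],[0.03,0,0,0,0,0,1],[0.04,0,0,0,0,0,1],[0.04,0,0,0,0,0,1],[0.04,0,0,0,0,0,1],[0.04,0,0,0,0,0,1],[0.04,0,0,0,0,0,1],[0.04,0,0,0,0,0,1],[0.04,0,0,0,0,0,1],[0.04,0,0,0,0,0,1]]'
```

```text
clock: 23.35
position: [0.586, -0.0901, 0.0206]
ee_rot: [0.596, 0.803, -0.0, 0.001]
ft_force: [3.0, -7.1, -0.1]
grip_width: 0.997
grasp_force: 3.7
clock: 24.6
position: [0.5859, -0.0899, 0.0208]
ee_rot: [0.597, 0.802, -0.001, 0.002]
ft_force: [5.0, -10.2, -1.9]
grip_width: 1.002
grasp_force: 5.5
```

```bash
python3 -m pendant '[[-0.2,0,0,0,0,0,1],[-0.6,0,0,0,0,0,1],[-0.9,0,-0.7,0,0,0,1],[-0.9,0,-1.7,0,0,0,-1],[-0.9,0,-2.8,0,0,0,-1],[-0.9,0,-3.8,0,0,0,-1],[-0.9,0,-4.8,0,0,0,-1],[0.2,0,-4.8,0,0,0,-1],[1.3,0,-4.8,0,0,0,-1],[2.4,0,-4.8,0,0,0,-1]]'; python3 - <<'E'
from h import *
for p in((.538,.102),(.526,.108),(.543,.098),(.523,.108)):print(tofx(p))
for n in('scene','side'):
    im,w=cloud(n)
    np.savez(''+n,im=im,w=w)
    hsv=cv2.cvtColor(im,cv2.COLOR_RGB2HSV)
    m=(hsv[...,0]>105)&(hsv[...,0]<125)&(hsv[...,1]>140)&(w[...,2]>.034)&(w[...,2]<.05)&(w[...,0]>.45)&(w[...,1]>-.28)
    r=cv2.minAreaRect((w[m][:,:2]*1000).astype(np.float32));print(n,tofx(np.array(r[0])/1000),r)
go(fx(-80,100),.175,YAW)
for i,t in enumerate(np.linspace(67,-1,9)):
    r=80+15*i/8;t=np.radians(t)
    y=111+r*np.cos(t)-11*np.sin(t)-11; z=85+r*np.sin(t)+11*np.cos(t)+14
    print(np.degrees(t).round(),'TCP',y.round(1),z.round(1),'units rel (100,175):',((y-100)/50).round(2),((175-z)/50).round(2))
cv2.imwrite('pics/s2.png',cv2.resize(np.load('side.npz')['im'][200:360,220:440],None,fx=3,fy=3)[...,::-1])
E
```

```text
clock: 25.85
position: [0.5497, 0.0291, 0.2605]
ee_rot: [0.596, 0.803, 0.0, -0.0]
ft_force: [0.6, -0.1, -0.1]
grip_width: -0.002
grasp_force: 0.0
[-72.127688   147.85752136]
[-81.86487461 157.08721242]
[-68.50663669 142.57661354]
[-84.73528103 157.95943197]
scene [-78.60550572 -20.39501234] ((580.7197265625, -60.86774444580078), (159.2620391845703, 40.028812408447266), 16.548452377319336)
side [-81.07802056 -18.25849773] ((577.7328491210938, -59.542381286621094), (158.31405639648438, 43.081275939941406), 15.932474136352539)
t 25.95 at fx [-81.1  80.2] z 0.2602 F [ 0.8 -0.5  0.2] -> units [0.39 0.03 1.7 ] [-0.   -0.02  0.06]
67.0 TCP 121.1 176.9 units rel (100,175): 0.42 -0.04
58.0 TCP 133.4 174.6 units rel (100,175): 0.67 0.01
50.0 TCP 145.4 170.2 units rel (100,175): 0.91 0.1
42.0 TCP 156.8 164.0 units rel (100,175): 1.14 0.22
33.0 TCP 167.4 155.9 units rel (100,175): 1.35 0.38
24.0 TCP 176.8 146.1 units rel (100,175): 1.54 0.58
16.0 TCP 184.7 134.7 units rel (100,175): 1.69 0.81
7.0 TCP 190.9 122.1 units rel (100,175): 1.82 1.06
-1.0 TCP 195.2 108.3 units rel (100,175): 1.9 1.33
```

View pics/s2.png

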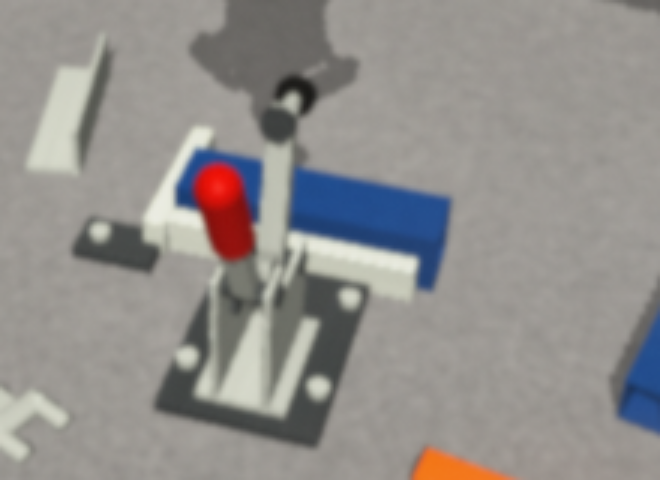

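The tube (crop 315,205) sits flush against the long fence and the end stop, and the clamp is open with its red grip at crop (222,210). Next I'll bring the closed fingertips down between the arm and the handle.

```bash
python3 -m pendant '[[0.39,0.03,0,0,0,0,-1],[0.39,0.03,0.5,0,0,0,-1],[0.39,0.03,1,0,0,0,-1],[0.39,0.03,1.4,0,0,0,-1],[0.39,0.03,1.7,0,0,0,-1],[0.39,0.03,1.7,0,0,0,-1],[0.6,0.03,1.7,0,0,0,-1],[0.7,0.03,1.7,0,0,0,-1],[0.8,0.03,1.7,0,0,0,-1],[0.9,0.03,1.7,0,0,0,-1]]'; python3 -c "
from h import *
go(fx(-80,100),.175,YAW)"
```

```text
clock: 27.2
position: [0.5384, 0.0725, 0.1756]
ee_rot: [0.595, 0.803, 0.0, 0.0]
ft_force: [-0.1, 0.6, -0.6]
grip_width: 0.001
grasp_force: 0.0
t 27.2 at fx [-80.3 119.5] z 0.1756 F [-0.1  0.6 -0.6] -> units [-0.39  0.01  0.01] [ 0. -0.  0.]
```

```bash
python3 -m pendant '[[0.1,0,0,0,0,0,-1],[0.18,0,0.01,0,0,0,-1],[0.3,0,0.06,0,0,0,-1],[0.42,0,0.11,0,0,0,-1],[0.53,0,0.16,0,0,0,-1],[0.64,0,0.23,0,0,0,-1],[0.75,0,0.31,0,0,0,-1],[0.85,0,0.39,0,0,0,-1],[0.94,0,0.48,0,0,0,-1],[1.03,0,0.58,0,0,0,-1]]'; python3 - <<'E'
from h import *
go(fx(-80,195),.105,YAW)
for n in('scene','side'):
    im,w=cloud(n)
    hsv=cv2.cvtColor(im,cv2.COLOR_RGB2HSV)
    m=((hsv[...,0]<4)|(hsv[...,0]>175))&(hsv[...,1]>180)&(w[...,1]>0)&(w[...,0]<.6)
    p=w[m];print(n,len(p),tofx(p.mean(0)),p.mean(0),p.max(0))
E
```

```text
clock: 28.45
position: [0.5234, 0.1216, 0.146]
ee_rot: [0.595, 0.803, 0.0, -0.0]
ft_force: [-0.0, 0.9, -0.4]
grip_width: -0.001
grasp_force: 0.4
t 28.45 at fx [-80.4 170.8] z 0.146 F [-0.   0.9 -0.4] -> units [0.48 0.01 0.82] [ 0. -0.  0.]
scene 297 [-72.99959336 192.95149782] [0.52405514 0.14489252 0.13637081] [0.53795414 0.16785781 0.14814583]
side 374 [-81.61951472 202.73248187] [0.51296386 0.15174483 0.13743283] [0.527032   0.17133849 0.1472377 ]
```

```bash
python3 -m pendant '[[0.08,0,0.11,0,0,0,-1],[0.15,0,0.22,0,0,0,-1],[0.22,0,0.34,0,0,0,-1],[0.28,0,0.46,0,0,0,-1],[0.32,0,0.58,0,0,0,-1],[0.36,0,0.68,0,0,0,-1],[0.36,0,0.74,0,0,0,-1],[0.36,0,0.78,0,0,0,-1],[0.36,0,0.82,0,0,0,-1],[0.36,0,0.84,0,0,0,-1]]'; python3 - <<'E'
from h import *
go(fx(-80,195),.105,YAW)
for n in('scene','side'):
    im,w=cloud(n)
    hsv=cv2.cvtColor(im,cv2.COLOR_RGB2HSV)
    m=((hsv[...,0]<4)|(hsv[...,0]>175))&(hsv[...,1]>180)&(w[...,1]>0)&(w[...,0]<.6)
    p=w[m];print(n,len(p),tofx(p.mean(0)),p.mean(0),p.max(0))
E
```

```text
clock: 29.8
position: [0.5185, 0.1393, 0.1083]
ee_rot: [0.595, 0.803, 0.001, -0.001]
ft_force: [-24.2, -4.1, 57.2]
grip_width: -0.002
grasp_force: 29.3
t 29.8 at fx [-79.9 189.2] z 0.1083 F [-24.2  -4.1  57.2] -> units [ 0.11 -0.    0.07] [ 0.01 -0.02  0.  ]
scene 225 [-73.5891856  211.34706812] [0.51814269 0.16232202 0.09200791] [0.52969571 0.1797574  0.09840925]
side 398 [-80.87705163 214.80495261] [0.5101643  0.16351166 0.09437628] [0.52842766 0.18212915 0.44371716]
```

The handle is at its stop: tip height is 94 mm with a firm reaction. I'll retract and check.

```bash
python3 -m pendant '[[0,0,-0.2,0,0,0,-1],[0,0,-0.5,0,0,0,-1],[0,0,-1,0,0,0,-1],[0,0,-2,0,0,0,-1],[0.5,0,-3,0,0,0,-1],[1.2,0,-4,0,0,0,-1],[2,0,-4,0,0,0,-1],[3,0,-4,0,0,0,-1],[3.5,0,-4,0,0,0,-1],[3.5,0,-4,0,0,0,-1]]'; python3 - <<'E'
from h import *
go(fx(-80,195),.105,YAW)
for n in('scene','side'):
    im,w=cloud(n)
    hsv=cv2.cvtColor(im,cv2.COLOR_RGB2HSV)
    m=((hsv[...,0]<4)|(hsv[...,0]>175))&(hsv[...,1]>180)&(w[...,1]>0)&(w[...,0]<.6)&(w[...,2]<.2)
    p=w[m];print(n,len(p),tofx(p.mean(0)),p.mean(0),p.max(0))
    m=(hsv[...,0]>105)&(hsv[...,0]<125)&(hsv[...,1]>140)&(w[...,2]>.034)&(w[...,2]<.05)&(w[...,0]>.45)&(w[...,1]>-.28)
    r=cv2.minAreaRect((w[m][:,:2]*1000).astype(np.float32));print(n,tofx(np.array(r[0])/1000),r)
    cv2.imwrite(f'pics/{n}3.png',cv2.resize(im[180:360,200:440],None,fx=3,fy=3)[...,::-1])
E
```

```text
clock: 31.15
position: [0.4662, 0.308, 0.3041]
ee_rot: [0.594, 0.805, -0.0, -0.0]
ft_force: [0.4, -0.3, 0.4]
grip_width: 0.002
grasp_force: 0.0
t 31.15 at fx [-81.  365.8] z 0.3041 F [ 0.4 -0.3  0.4] -> units [-3.42  0.01  3.98] [-0.    0.    0.03]
scene 403 [-74.37274547 197.31676147] [0.52147215 0.14866998 0.09314806] [0.53610802 0.17896805 0.09856184]
scene [-79.55587279 -20.28609795] ((579.7787475585938, -61.03984451293945), (161.17178344726562, 40.069252014160156), 16.499977111816406)
side 593 [-80.02888341 203.86063237] [0.51415778 0.1532867  0.09371435] [0.53168029 0.18249431 0.09866867]
side [-85.71750964 -16.80825043] ((572.8721313476562, -59.503665924072266), (149.0637664794922, 43.11823654174805), 15.943266868591309)
```

View pics/scene3.png

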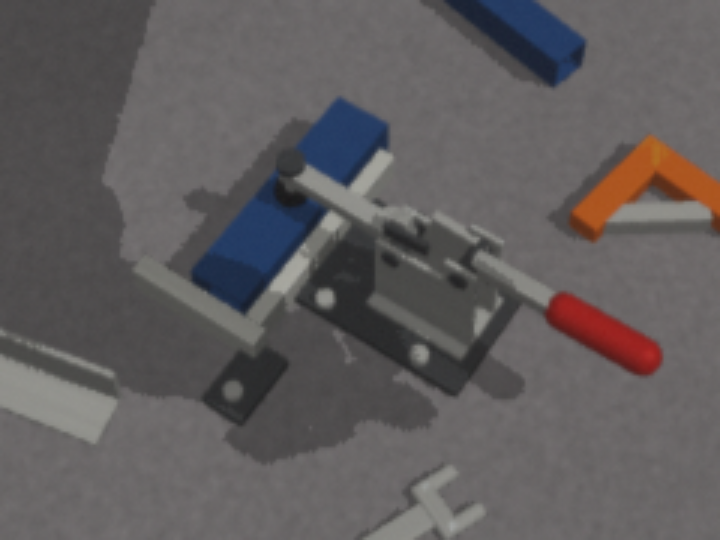

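View pics/side3.png

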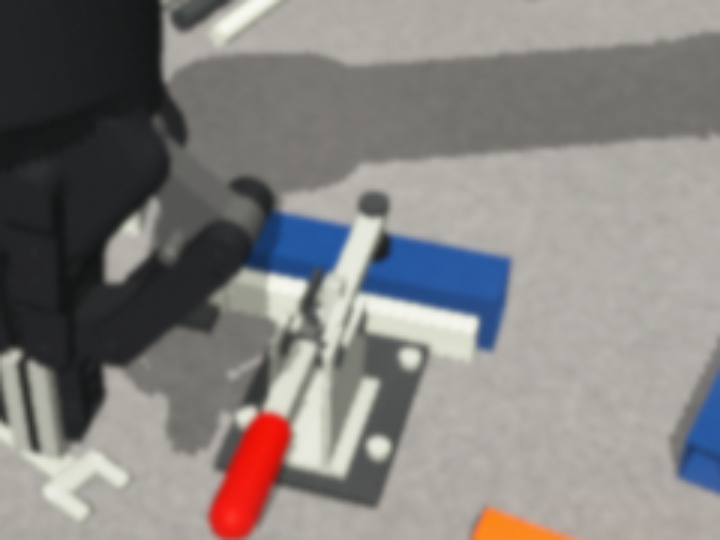

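The pad (scene crop 290,190) presses on the tube's middle. The handle is level with its top at 96–98 mm, the tube is flush in the corner, and the robot is clear of everything.

```bash
python3 -c "
from workcell import manip
print(manip.hand_in())"
```

```text
the job is handed in; nothing more can be done
None
```

The job is handed in at about 31 s of the 72 s allowed: the largest blue tube sits square and home in the fence corner, the clamp handle is down on its stop with the pad on the tube's middle, and nothing else was touched; no verdict came back.

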